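Close up the component case

ROBOT

A 7-joint arm with a two-finger parallel gripper is mounted at the origin on the work surface. World frame = base frame: x ahead of the robot, y to its left, z up, the work surface at z = 0. Lengths are in m, angles in rad, forces in N, time in s.
With the tool pointing down it reaches from about 0.35 to 0.775 m from the base axis. Payload 3.1 kg.
Tool frame: the origin (TCP) lies between the finger pads; the fingertips stand 22 mm ahead of it and the grasp point (between the pads) lies 3 mm ahead of it (env.nose_length is the distance from the TCP to the fingertips, in m); z points along the fingers, y is the line along which they close (so a half turn about z gives the same grasp; the last joint's range is limited). The gripper opens to 85 mm and grips with 20 to 120 N. Pads are 22 mm wide; open, the fingers measure 114 mm over their backs; the gripper's body (76 mm by 85 mm) begins 54 mm behind the grasp point. The pads swing forward as they close: fully open they stand 13 mm farther back than shut.
Start: joints at [-1.21, 0.311, 0.014, 1.512, -0.004, 1.319, -0.027], TCP at [0.216, 0.506, 0.253] pointing down, gripper open.
Joint ranges: [-2.7, 2.7], [-0.3, 1.91], [-1.27, 1.3], [0.12, 2.57], [-1.44, 4.58], [0.2, 2.03], [-3.05, 3.05]. Speed limits (rad/s): [2.79, 2.79, 3.14, 3.14, 3.14, 3.14, 3.14].

INTERFACE

Orientations are given as a unit quaternion [x, y, z, w].
In Python, from plant import read_state, snapshot, calibration, hand_in, env gives the robot as it stands.
- The arm moves only by the shell command python3 -m inch 'ROWS' [FORCE]. ROWS is JSON, a list of rows, each a list of 3 entries, a list of its own where there are three numbers: the turn, a rotation vector about the tool's x, y, z in degrees, then the shift along the tool's x, y, z in m, then the opening in per cent of the stroke, from 0 (shut) to 100 (fully open). A call has 1 to 10 rows; each row is the pose to reach, as a shift and turn from the pose commanded when the call began, along the tool's axes at that moment; what a row does not reach only later rows make up. A row lasts 1/10 s, in which the tool goes at most 50 mm and 8.59 degrees, less where a joint would pass 70% of its speed; a pose out of reach is approached as far as the arm can. A call with a gripper value outside its range is refused whole. The fingers move at their own pace and stop on an object; FORCE is the grip in N (left out, the last holds). Time passes only in rows, so rows that repeat a pose let the fingers close. It gives the time, the measured TCP pose, the force, the opening and the grip force at its end, in the units of the state.
- read_state(): the state, without advancing time (a new reading comes with each control period).
- snapshot(name): name is "scene" or "top"; returns (picture, depth): 400x640x3 uint8, blue, green, red; 400x640 float32, m along the optical axis (not along the pixel's ray), 0 where there is no reading.
- calibration(name): a dict with "vertical_fov" (degrees; the focal length in pixels is half the picture's height over the tangent of half this angle, whatever the lens; pixels are square), "cx", "cy" (the principal point, pixels), "D" ([k1, k2, p1, p2, k3] as OpenCV has them; the pictures are not rectified), "R" (3x3) and "t" (3): a world point X has camera coordinates R X + t. Camera axes: x right, y down, z forward; pixel columns grow to the right and rows downward; lengths in m; the calibration is good to about 2 mm. A picture is of the moment at which its call begins. calibration takes no time and is no camera call.
- hand_in(): hands the job in; it is judged then, once.
The state is a dict: "t": time; "q": joint angles; "joint_vel": joint speeds; "joint_torque": joint torques, N m; "eef_pos": TCP position; "tcp_rot": TCP orientation; "ft_force": force on the tool from outside, world axes, zero at the start; "moment": the same for the moment, N m; "grip_width": opening from 0.0 (shut) to 1.0 (fully open); "finger_force": force on a finger pad.
Only numpy, scipy, OpenCV 4.12 (cv2) and the standard library are available. Lean on these libraries where they do the work, as an engineer would, in place of code of your own. Each camera call takes 0.05 s, during which the arm holds its last target. There are 200 camera calls.

TASK

Close up the component case with your fingertips: gently push both of its drawers fully home and then swing the blue lid down until it is fully shut. The lid locks the drawers, so leave it up until both drawers are in. Only push: do not pull a drawer or the lid farther open, and leave the spools, jar, tip cleaner, meter and screwdriver where they are.

Things in the scene. Friction and masses are not known exactly. Their poses are not given: they have to be found in the camera images.
- case: Component case of grey painted metal, fixed to the bench: 180 mm deep (x), 250 mm wide (y), rim 90 mm high. Origin: centre of its underside. Its front (-x, towards the robot, turned by the case's yaw) has two drawers side by side; above them is a shallow open tray (floor 58 mm, rim 90 mm above the bench) covered by a blue lid hinged along the far (+x) top edge.
- drawer_left (a joint): How far the left (+y) drawer is out, in m: 0 = fully home (stop), grows as it slides out towards the case's -x, stop at 0.10. Starts somewhere from 0.025 to 0.065. Moves with 1.5 N friction plus light damping; stays where left.
- drawer_right (a joint): The same for the right (-y) drawer, started independently.
- left_pull (a point): Middle of the outermost (-x) edge of the left drawer's black pull, a fixed ledge 60 mm wide (y), 6 mm thick, 44 mm above the bench, that stands 12 mm out from the yellow drawer front (116 mm wide, from 6 to 50 mm above the bench). Axes parallel to the case's; moves with the drawer. With the drawer home it lies 102 mm in front (-x) of the case's origin and 59.5 mm to its +y.
- right_pull (a point): The same on the right drawer (home: 102 mm in front, 59.5 mm to -y).
- lid (a joint): Angle of the blue lid, rad: 0 = shut flat on the rim (stop), grows as its near edge swings up and back towards +x; stop at 1.6. Starts from 0.95 to 1.25. Stiff hinge: it stays where it is left; about 2 to 3 N at the free edge moves it down.
- lid_hinge (a point): Middle of the lid's hinge line, 88 mm behind (+x) the case's origin and 90.5 mm above the bench; the line runs along the case's y. The frame turns with the lid: its -x runs from hinge to free edge, its z is the normal of the outer (upper) face, which lies 6 mm from the hinge line. The lid is a panel 250 mm wide.
- lid_edge (a point): Middle of the lid's free edge on its outer face, 186 mm from the hinge line (the panel is plain there; two steel catches, 30 mm wide, sit 80 mm either side of the middle, on the edge).
- mini_a: Loose small red wire spool, 38 mm dia., 22 mm high, standing in the case's tray. Origin: centre of underside. Leave alone.
- mini_b: Loose small green wire spool, same size, standing in the tray. Leave alone.
- spool: Loose solder spool with green flanges, 60 mm dia., 55 mm high, standing on the bench. Origin: centre of underside. Leave alone.
- jar: Loose amber flux jar, 52 mm dia., 50 mm high, on the bench. Origin: centre of underside. Leave alone.
- cleaner: Loose tip cleaner, black cup with brass wool, 68 mm dia., 37 mm high, on the bench. Origin: centre of underside. Leave alone.
- meter: Loose orange multimeter lying on the bench, 130 x 70 x 35 mm. Origin: centre of underside. Leave alone.
- driver: Loose blue-handled screwdriver lying on the bench, 170 mm long, about 30 mm thick at most. Leave alone.

How it is judged:
On the way, in this order (a step that is already met when the one before it is completed fails the run):
1. both drawers are fully home while the lid is still up (value of joint each of drawer_left, drawer_right below 0.004 m and value of joint lid above 0.6 rad), for 0.2 s.
2. the lid is shut (value of joint each of drawer_left, drawer_right below 0.004 m and value of joint lid below 0.05 rad), for 0.2 s.
At the end, for the whole second after the job is handed in: Both drawers within 4 mm of fully home and the lid within 0.05 rad of shut, at rest; all loose things at rest (all of step 2 and velocity of joint lid between -0.05 and 0.05 rad/s and linear speed of each of mini_a, mini_b, spool, jar, cleaner, meter, driver below 0.02 m/s); the robot touches nothing.
It fails at once if the lid goes down past 0.6 rad while a drawer is still more than 10 mm out (value of joint lid below 0.6 rad and value of joint any of drawer_left, drawer_right above 0.01 m).
It fails at once if a drawer is pulled farther open (beyond 72 mm) or the lid is raised farther (beyond 1.35 rad) (value of joint any of drawer_left, drawer_right above 0.072 m or value of joint lid above 1.35 rad).
It fails at once if a bystander is lifted, carried or shoved more than 30 mm (distance of any of mini_a, mini_b, spool, jar, cleaner, meter, driver from where it was at the start of the episode above 0.03 m).
It fails at once if a spool, the jar or the tip cleaner is tipped over (angle between any of mini_a, mini_b, spool, jar, cleaner's own z axis and vertical above 0.5 rad).
It fails at once if the case is rammed or squeezed with more than 60 N (contact force between the fingers and case above 60 N).
It also fails if it takes over 58 s, if anything falls off the work surface, if the arm or the gripper's body presses on something with over 40 N, if the wrist force passes 120 N, or if a joint passes its speed limit or range.

## Working session

There is one attempt and no reset: what is moved stays moved. The work goes in short steps, Python scripts to look and compute and a shell command to move; the robot and the scene stay as the last step left them, time stands still between calls to the robot, and variables do not carry over. Pictures are saved under pics/ and viewed, at most 10 in all, crops included, and the job is handed in when it is done.

```bash
mkdir -p pics; ls; python3 - <<'E'
from plant import *
import cv2,numpy as np
s=read_state();print(s['t'],s['eef_pos'],s['tcp_rot'],s['grip_width'],env.nose_length)
for n in("scene","top"):
    p,d=snapshot(n);cv2.imwrite(f"pics/{n}0.png",p);np.save(f"{n}0.npy",d);print(n,calibration(n))
E
```

```text
pics
0.0 [0.21533788 0.50535005 0.25219515] [ 2.00014808e-01  9.79792122e-01 -1.19979193e-03 -1.84124306e-04] 0.9984080500772582 0.022
scene {'vertical_fov': 51.04603108413322, 'cx': 326.07745126362795, 'cy': 201.7975127448923, 'D': array([0.0264678, 0.       , 0.       , 0.       , 0.       ]), 'R': array([[ 0.76611482, -0.64267526,  0.00604869],
       [-0.58291816, -0.69878237, -0.41461985],
       [ 0.27069264,  0.31412053, -0.90997461]]), 't': array([-0.41712429,  0.30765881,  1.07226145])}
top {'vertical_fov': 48.1668817782003, 'cx': 318.1785072705331, 'cy': 195.88184725604708, 'D': array([-0.13063331,  0.        ,  0.        ,  0.        ,  0.        ]), 'R': array([[ 0.0231759 , -0.99972632, -0.00318721],
       [-0.98114174, -0.0221329 , -0.19201829],
       [ 0.1918952 ,  0.00757731, -0.98138617]]), 't': array([-0.02827639,  0.52607678,  1.19178844])}
```

View pics/scene0.png

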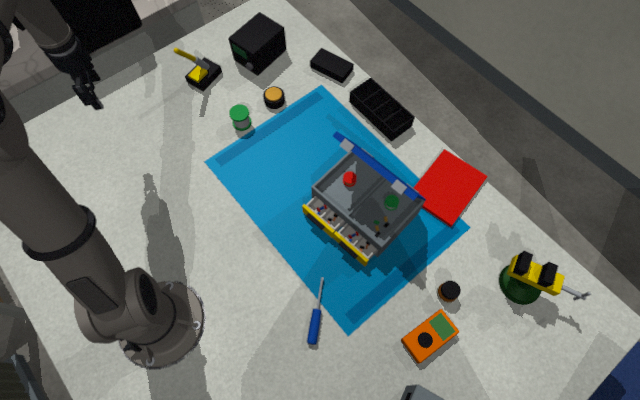

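View pics/top0.png

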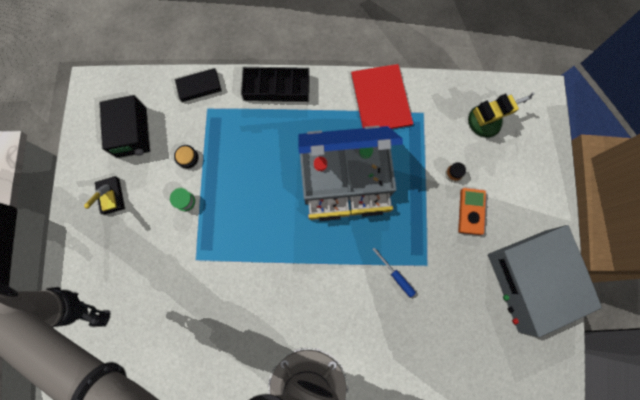

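The scene view has the case near (365,210), its lid up, its yellow drawer fronts from (305,208) to (368,260), and the screwdriver near (316,312). The top view has the case at x 300–397, y 130–218, the fronts along y≈210, and the screwdriver at (395,272). Next I'll measure.

```bash
cat > h.py <<'E'
import numpy as np,cv2
from plant import *
def cloud(n,d):
    c=calibration(n);f=200/np.tan(np.radians(c['vertical_fov']/2))
    K=np.array([[f,0,c['cx']],[0,f,c['cy']],[0,0,1]])
    v,u=np.mgrid[0:400,0:640]
    p=cv2.undistortPoints(np.stack([u,v],-1).reshape(-1,1,2).astype(float),K,c['D']).reshape(400,640,2)
    X=np.dstack([p*d[...,None],d])-c['t']
    return X@c['R']   # R^T (x-t)
def load(n,k=0): 
    return cv2.imread(f"pics/{n}{k}.png"),np.load(f"{n}{k}.npy")
E
python3 - <<'E'
from h import *
for n in("top","scene"):
    p,d=load(n);P=cloud(n,d);h=cv2.cvtColor(p,cv2.COLOR_BGR2HSV).astype(int);H,S,V=h[...,0],h[...,1],h[...,2]
    box=(P[...,0]>.3)&(P[...,0]<.9)&(P[...,1]>-.4)&(P[...,1]<.25)&(d>0)
    print(n,'bench z',np.median(P[...,2][(P[...,2]<.03)&box]))
    y=(H>20)&(H<34)&(S>120)&(V>90)&box&(P[...,2]>.02)&(P[...,2]<.07)&(P[...,1]>-.25)
    Q=P[y];print('yellow',y.sum(),Q.mean(0),Q.min(0),Q.max(0))
    # per lateral bin
    for b in np.arange(-.25,.12,.015):
        m=abs(Q[:,1]-b)<.0075
        if m.sum()>2: print('  y%.3f n%d x min %.4f med %.4f zmax %.4f'%(b,m.sum(),Q[m,0].min(),np.median(Q[m,0]),Q[m,2].max()))
    rim=box&(abs(P[...,2]-.09)<.006)&(S<80);Q=P[rim];print('rim',len(Q),cv2.minAreaRect(Q[:,:2].astype(np.float32)))
    bl=box&(H>108)&(H<125)&(S>120)&(P[...,2]>.1);Q=P[bl]
    print('lid',len(Q),Q.min(0),Q.max(0)); c=Q.mean(0);w=np.linalg.svd(Q-c)[2] if len(Q)<5000 else 0;print(c,w)
p,_=load("top");cv2.imwrite("pics/topc.png",cv2.resize(p[110:310,280:500],None,fx=3.6,fy=3,interpolation=3)[:600,:800])
E
```

```text
top bench z 0.00197989106883374
yellow 308 [ 0.48319985 -0.1032794   0.04801487] [ 0.46681507 -0.22087741  0.02001342] [0.4999941  0.00783647 0.0557223 ]
  y-0.220 n10 x min 0.4946 med 0.4967 zmax 0.0552
  y-0.205 n20 x min 0.4926 med 0.4954 zmax 0.0550
  y-0.190 n18 x min 0.4905 med 0.4937 zmax 0.0557
  y-0.175 n19 x min 0.4877 med 0.4928 zmax 0.0546
  y-0.160 n19 x min 0.4872 med 0.4908 zmax 0.0546
  y-0.145 n19 x min 0.4841 med 0.4894 zmax 0.0540
  y-0.130 n19 x min 0.4837 med 0.4864 zmax 0.0540
  y-0.115 n23 x min 0.4827 med 0.4860 zmax 0.0553
  y-0.100 n21 x min 0.4788 med 0.4807 zmax 0.0540
  y-0.085 n24 x min 0.4752 med 0.4797 zmax 0.0545
  y-0.070 n19 x min 0.4740 med 0.4775 zmax 0.0548
  y-0.055 n16 x min 0.4737 med 0.4766 zmax 0.0540
  y-0.040 n24 x min 0.4708 med 0.4749 zmax 0.0550
  y-0.025 n17 x min 0.4682 med 0.4732 zmax 0.0536
  y-0.010 n26 x min 0.4679 med 0.4702 zmax 0.0539
  y0.005 n14 x min 0.4668 med 0.4697 zmax 0.0548
rim 448 ((0.6178718209266663, -0.09115193784236908), (0.1853044331073761, 0.24834975600242615), 6.423572063446045)
lid 1599 [ 0.5919923  -0.2130161
[... 813 characters left out ...]

  y-0.085 n31 x min 0.4740 med 0.4771 zmax 0.0525
  y-0.070 n20 x min 0.4718 med 0.4770 zmax 0.0541
  y-0.055 n18 x min 0.4711 med 0.4748 zmax 0.0544
  y-0.040 n24 x min 0.4681 med 0.4735 zmax 0.0537
  y-0.025 n18 x min 0.4671 med 0.4710 zmax 0.0535
  y-0.010 n21 x min 0.4664 med 0.4698 zmax 0.0558
  y0.005 n21 x min 0.4652 med 0.4671 zmax 0.0521
rim 559 ((0.6124289035797119, -0.09168209135532379), (0.1793884038925171, 0.24965989589691162), 6.68234395980835)
lid 475 [ 0.59048545 -0.21611764  0.12158571] [0.70133315 0.02739229 0.25894542]
[ 0.6163093  -0.10681559  0.2469682 ] [[ 0.15528082 -0.98642586 -0.05340317]
 [ 0.54577989  0.13072375 -0.82766878]
 [-0.82341495 -0.09937471 -0.55867028]]
```

View pics/topc.png

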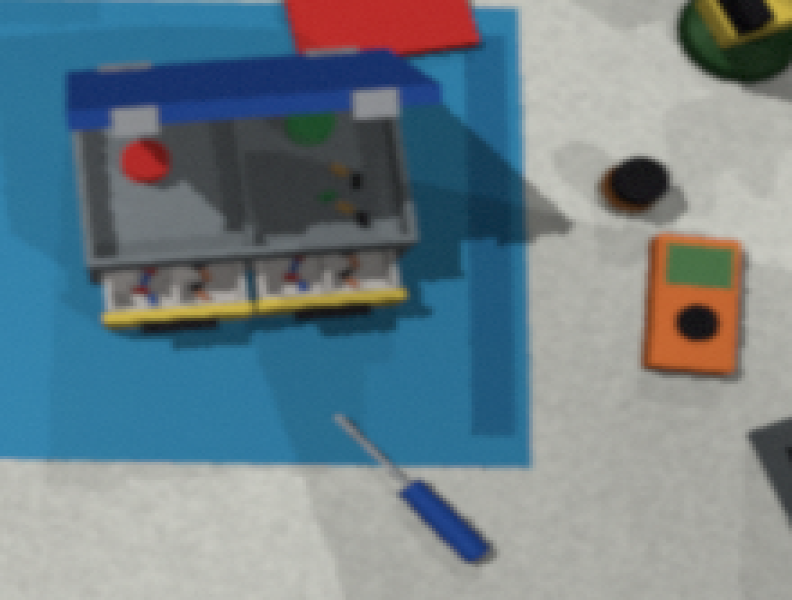

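```bash
cat >> h.py <<'E'
from scipy.spatial.transform import Rotation as Ro
C=np.array([.6145,-.0914,0]);YAW=np.radians(6.6)
W=Ro.from_euler('z',YAW)
def rel(tip,tilt,nose):
    """tip centre in case coords, tilt deg (tips towards case +x) -> turn deg, shift in tool axes"""
    s=read_state();R0=Ro.from_quat(s['tcp_rot'])
    t=np.radians(tilt);z=np.array([np.sin(t),0,-np.cos(t)]);y=np.array([0,1.,0]);x=np.cross(y,z)
    R1=W*Ro.from_matrix(np.c_[x,y,z])
    p=C+W.apply(tip)-R1.apply([0,0,nose])
    return np.round((R0.inv()*R1).as_rotvec(degrees=True),2),np.round(R0.inv().apply(p-s['eef_pos']),4),np.round(p,4)
def where(nose):
    s=read_state();R=Ro.from_quat(s['tcp_rot']);tip=s['eef_pos']+R.apply([0,0,nose])
    return np.round(W.inv().apply(tip-C),4)
E
python3 - <<'E'
from h import *
for tip in([-.19,0,.2],[-.18,0,.036]): print(rel(tip,15,.009))
n="top";p,d=load(n);P=cloud(n,d)
for u,v in((374,248),(378,255),(395,272),(411,294)): print(P[v,u], W.inv().apply(P[v,u]-C))
Pl,P2=cloud("top",load("top")[1]),0
E
```

```text
(array([ -4.01, -14.69, -29.49]), array([-0.434 , -0.4878,  0.0447]), array([ 0.4234, -0.1135,  0.2087]))
(array([ -4.01, -14.69, -29.49]), array([-0.4427, -0.4824,  0.2087]), array([ 0.4334, -0.1124,  0.0447]))
[ 0.3883176  -0.17608236  0.01386822] [-0.23441658 -0.05812439  0.01386822]
[ 0.36858534 -0.18672539  0.01904854] [-0.25524136 -0.06642891  0.01904854]
[ 0.3221185  -0.23340654  0.0244255 ] [-0.30676564 -0.10745994  0.0244255 ]
[ 0.26252951 -0.27768663  0.02465216] [-0.37104916 -0.14459758  0.02465216]
```

```bash
python3 -m inch '[[[-4,-14.7,-29.5],[-0.434,-0.488,0.02],100],[[-4,-14.7,-29.5],[-0.434,-0.488,0.02],100],[[-4,-14.7,-29.5],[-0.434,-0.488,0.02],100],[[-4,-14.7,-29.5],[-0.434,-0.488,0.02],100],[[-4,-14.7,-29.5],[-0.434,-0.488,0.02],100],[[-4,-14.7,-29.5],[-0.434,-0.488,0.02],100],[[-4,-14.7,-29.5],[-0.434,-0.488,0.02],100],[[-4,-14.7,-29.5],[-0.434,-0.488,0.02],100],[[-4,-14.7,-29.5],[-0.434,-0.488,0.02],100],[[-4,-14.7,-29.5],[-0.434,-0.488,0.02],100]]' ; python3 -c "
from h import *
print(rel([-.185,0,.12],15,.009),where(.009))"
```

```text
t: 1.1
eef_pos: [0.3746, 0.0305, 0.2379]
tcp_rot: [-0.057, 0.99, 0.009, 0.131]
ft_force: [1.8, -0.3, 0.0]
grip_width: 0.999
finger_force: 0.0
(array([0.16, 0.12, 0.02]), array([-0.0072, -0.149 ,  0.1147]), array([ 0.4284, -0.1129,  0.1287])) [-0.222   0.1487  0.2292]
```

```bash
python3 -m inch '[[[0,0,0],[-0.007,-0.149,0.0],100],[[0,0,0],[-0.007,-0.149,0.0],100],[[0,0,0],[-0.007,-0.149,0.03],100],[[0,0,0],[-0.007,-0.149,0.07],100],[[0,0,0],[-0.007,-0.149,0.11],100],[[0,0,0],[-0.007,-0.149,0.11],100],[[0,0,0],[-0.007,-0.149,0.11],100]]' ; python3 -c "
from h import *
print(rel([-.18,0,.036],15,.009),where(.009))
p,d=snapshot('top');cv2.imwrite('pics/t1.png',cv2.resize(p[110:310,250:470],None,fx=3.6,fy=3,interpolation=3))
p,d=snapshot('scene');cv2.imwrite('pics/s1.png',cv2.resize(p[100:300,250:470],None,fx=3.6,fy=3,interpolation=3))"
```

```text
t: 1.8
eef_pos: [0.426, -0.1116, 0.1327]
tcp_rot: [-0.057, 0.99, 0.008, 0.129]
ft_force: [0.8, 0.9, 0.4]
grip_width: 0.997
finger_force: 0.0
(array([ 0.03, -0.16, -0.01]), array([ 0.0155, -0.0017,  0.0869]), array([ 0.4334, -0.1124,  0.0447])) [-0.1873  0.0016  0.124 ]
```

View pics/s1.png

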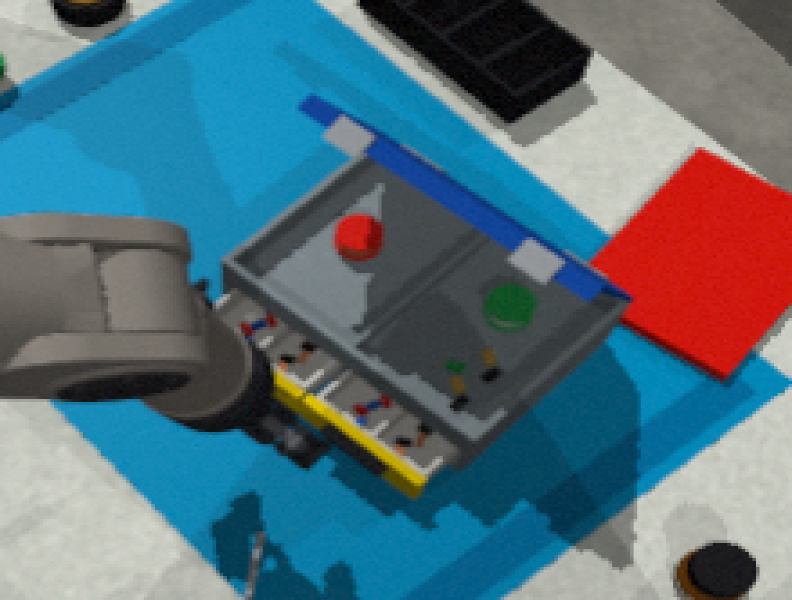

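The gripper hangs in front of the drawers, its right finger at (295,450) beside the right pull at (345,440), clear of the drawer fronts. I'll go down, then push.

```bash
python3 -m inch '[[[0,0,0],[0.007,-0.001,0.04],100],[[0,0,0],[0.016,-0.001,0.075],100],[[0,0,0],[0.016,-0.001,0.087],100],[[0,0,0],[0.016,-0.001,0.087],100],[[0,0,0],[0.016,-0.001,0.087],100]]' ; python3 -c "
from h import *
print(rel([-.16,0,.036],15,.009),rel([-.118,0,.036],15,.009),where(.009))"
```

```text
t: 2.4
eef_pos: [0.4362, -0.1114, 0.0478]
tcp_rot: [-0.057, 0.989, 0.009, 0.134]
ft_force: [-0.4, -0.4, 0.7]
grip_width: 0.998
finger_force: 0.0
(array([0.15, 0.4 , 0.02]), array([-0.0157, -0.0006,  0.0075]), array([ 0.4532, -0.1101,  0.0447])) (array([0.15, 0.4 , 0.02]), array([-0.0561, -0.0007,  0.0187]), array([ 0.495 , -0.1052,  0.0447])) [-0.177   0.0006  0.0391]
```

```bash
python3 -m inch '[[[0,0,0],[-0.005,0,0.0045],100],[[0,0,0],[-0.010,0,0.006],100],[[0,0,0],[-0.015,0,0.0075],100],[[0,0,0],[-0.020,0,0.0085],100],[[0,0,0],[-0.025,0,0.010],100],[[0,0,0],[-0.030,0,0.011],100],[[0,0,0],[-0.035,0,0.0125],100],[[0,0,0],[-0.040,0,0.014],100],[[0,0,0],[-0.045,0,0.015],100]]' ; python3 -c "
from h import *
print(where(.009))
p,d=snapshot('scene');cv2.imwrite('pics/s2.png',cv2.resize(p[100:300,250:470],None,fx=3.6,fy=3,interpolation=3))"
```

```text
t: 3.3
eef_pos: [0.481, -0.1058, 0.0418]
tcp_rot: [-0.057, 0.99, 0.009, 0.13]
ft_force: [-3.8, -1.3, -2.4]
grip_width: 1.0
finger_force: 2.0
[-0.132   0.0011  0.0331]
```

View pics/s2.png

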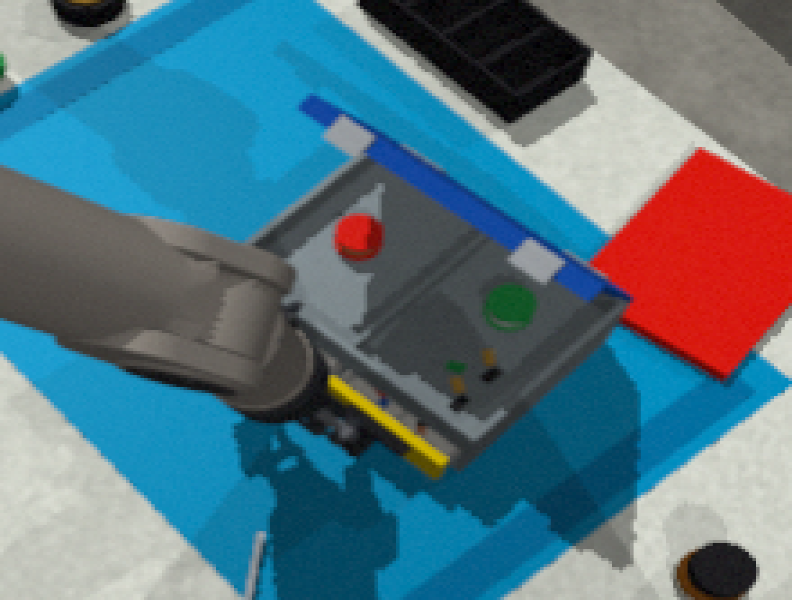

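The right drawer has gone in: its yellow front now runs (330,380)–(440,465), with roughly 20 mm left. The force of about 4 N fits both drawers moving.

```bash
python3 -m inch '[[[0,0,0],[-0.003,0,0.0008],100],[[0,0,0],[-0.006,0,0.0016],100],[[0,0,0],[-0.009,0,0.0024],100],[[0,0,0],[-0.012,0,0.0032],100],[[0,0,0],[-0.014,0,0.0038],100],[[0,0,0],[-0.014,0,0.0038],100]]';python3 -c "
from h import *
print(where(.009))"

```

```text
t: 3.95
eef_pos: [0.4959, -0.1041, 0.0422]
tcp_rot: [-0.057, 0.99, 0.008, 0.131]
ft_force: [-2.5, -0.0, -2.6]
grip_width: 1.001
finger_force: 1.5
[-0.1169  0.001   0.0335]
```

```bash
python3 -m inch '[[[0,0,0],[-0.001,0,0.0003],100],[[0,0,0],[-0.002,0,0.0005],100],[[0,0,0],[-0.003,0,0.0008],100],[[0,0,0],[-0.003,0,0.0008],100]]';python3 -m inch '[[[0,0,0],[-0.001,0,0.0003],100],[[0,0,0],[-0.002,0,0.0005],100],[[0,0,0],[-0.002,0,0.0005],100]]';python3 -c "
from h import *
print(where(.009))"

```

```text
t: 4.35
eef_pos: [0.4988, -0.1038, 0.0423]
tcp_rot: [-0.057, 0.99, 0.009, 0.131]
ft_force: [-2.8, 1.4, -4.7]
grip_width: 0.999
finger_force: 1.7
t: 4.65
eef_pos: [0.5005, -0.1036, 0.0422]
tcp_rot: [-0.057, 0.99, 0.009, 0.13]
ft_force: [-3.6, 0.2, -2.5]
grip_width: 1.003
finger_force: 2.2
[-0.1123  0.001   0.0336]
```

```bash
for i in 1 2; do python3 -m inch '[[[0,0,0],[-0.001,0,0.0003],100],[[0,0,0],[-0.002,0,0.0005],100],[[0,0,0],[-0.002,0,0.0005],100]]' | egrep 'eef|ft'; done;python3 -c "
from h import *
print(where(.009))
p,d=snapshot('scene');cv2.imwrite('pics/s3.png',cv2.resize(p[100:300,250:470],None,fx=3.6,fy=3,interpolation=3))"

```

```text
eef_pos: [0.5008, -0.1036, 0.042]
ft_force: [-10.6, -0.0, 2.2]
eef_pos: [0.5011, -0.1036, 0.0414]
ft_force: [-13.6, 0.7, 5.2]
[-0.1118  0.0009  0.0327]
```

View pics/s3.png

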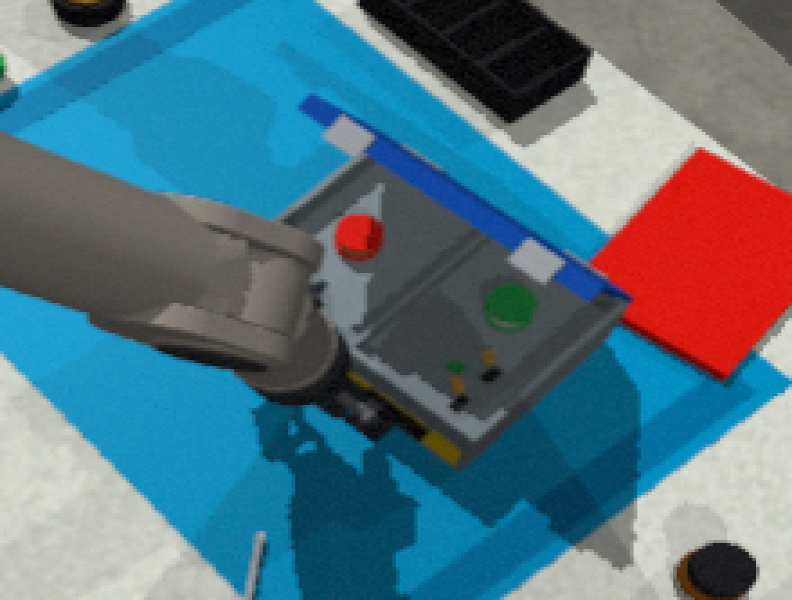

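The right drawer's yellow front is now flush with the case, at (440,450), and the force has risen against the stop. I'll back off and check both drawers.

```bash
python3 -m inch '[[[0,0,0],[0.015,0,-0.003],100],[[0,0,0],[0.04,0,-0.01],100],[[0,0,0],[0.06,0,-0.015],100],[[0,0,0],[0.06,0,-0.015],100]]';python3 -c "
from h import *
print(where(.009))
p,d=snapshot('top')
P=cloud('top',d);h=cv2.cvtColor(p,cv2.COLOR_BGR2HSV)
m=(h[...,0]>20)&(h[...,0]<34)&(h[...,1]>110)&(P[...,2]>.02)&(P[...,2]<.07)
Q=W.inv().apply(P[m]-C);Q=Q[(abs(Q[:,1])<.14)&(Q[:,0]>-.2)]
for b in np.arange(-.11,.12,.02):
    k=abs(Q[:,1]-b)<.01
    if k.sum()>2:print(round(b,3),k.sum(),np.round([Q[k,0].min(),np.median(Q[k,0])],4))
cv2.imwrite('pics/t4.png',cv2.resize(p[110:310,250:470],None,fx=3.6,fy=3,interpolation=3))"

```

```text
t: 5.7
eef_pos: [0.4435, -0.1117, 0.0424]
tcp_rot: [-0.055, 0.99, 0.008, 0.133]
ft_force: [-1.2, 0.9, -1.0]
grip_width: 0.999
finger_force: 0.0
[-0.1698 -0.0005  0.0337]
-0.11 7 [-0.0886 -0.0875]
-0.09 8 [-0.0943 -0.0883]
-0.03 6 [-0.0926 -0.0881]
-0.01 12 [-0.0896 -0.0885]
0.01 8 [-0.089  -0.0883]
0.03 7 [-0.0922 -0.0885]
0.09 5 [-0.0926 -0.0886]
0.11 10 [-0.089  -0.0885]
```

View pics/t4.png

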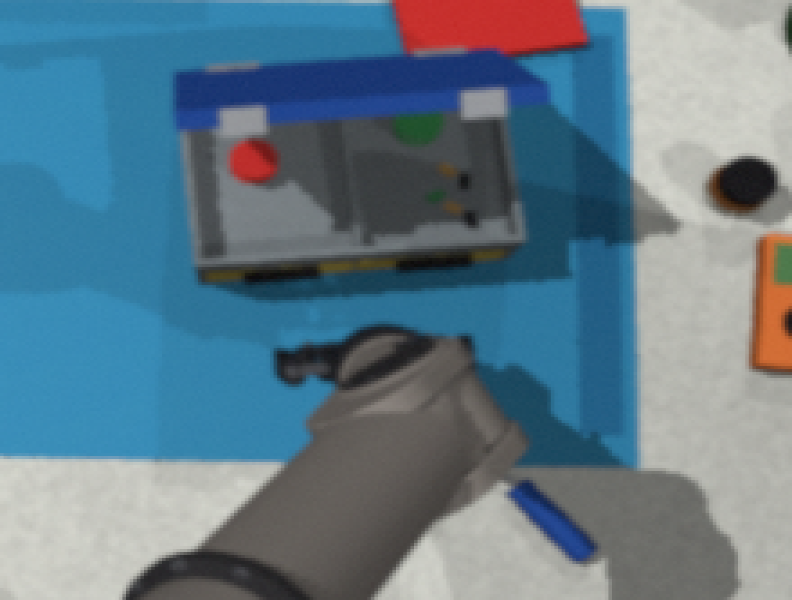

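Both fronts are flush: yellow strips at (220,272) and (400,262), all within 1 mm of each other. Next is the lid. I'll fit its angle first.

```bash
cat >>h.py <<'E'
def corner(th,r=.168,gap=0):
    # tip centre (case) whose -x bottom corner lies on outer face at r, gap above
    h=np.array([.088,0,.0905]);a=np.array([-np.cos(th),0,np.sin(th)]);n=np.array([np.sin(th),0,np.cos(th)])
    return h+r*a+(.006+gap)*n+np.array([.011,0,0])
E
python3 - <<'E'
from h import *
for n in("top","scene"):
    p,d=load(n);P=cloud(n,d);h=cv2.cvtColor(p,cv2.COLOR_BGR2HSV).astype(int)
    Q=W.inv().apply(P.reshape(-1,3)-C).reshape(P.shape)
    m=(h[...,0]>108)&(h[...,0]<125)&(h[...,1]>120)&(Q[...,2]>.1)&(Q[...,0]>-.1)&(Q[...,0]<.15)&(abs(Q[...,1])<.13)
    q=Q[m];a=np.arctan2(q[:,2]-.0905,.088-q[:,0]);r=np.hypot(q[:,2]-.0905,.088-q[:,0])
    print(n,m.sum(),np.percentile(a[r>.1],[2,25,50,75,98]),r.max(),q[:,2].max(),q[:,0].min())
print(corner(1.04,gap=.02))
print(rel([-.17,0,.2],15,.022),rel([-.15,0,.35],0,.022),where(.022))
E
```

```text
top 1599 [1.02535229 1.0691695  1.10220826 1.11241318 1.12687108] 0.19186060934088323 0.26128673056268126 -0.011895376013929638
scene 475 [1.01096066 1.03346373 1.06069167 1.08454656 1.11169889] 0.190519567790302 0.2589454224996133 -0.012201240262790729
[0.03637751 0.         0.24854564]
(array([-0.01,  0.35, -0.15]), array([-0.042 ,  0.0006, -0.1735]), array([ 0.44  , -0.1116,  0.2213])) (array([ 1.000e-02,  1.535e+01, -1.500e-01]), array([-0.1067,  0.0007, -0.312 ]), array([ 0.4655, -0.1086,  0.372 ])) [-0.1645 -0.0005  0.0216]
```

```bash
python3 -m inch '[[[0,5,0],[-0.013,0,-0.049],0],[[0,10,0],[-0.026,0,-0.098],0],[[0,15.3,0],[-0.042,0,-0.147],0],[[0,15.3,0],[-0.055,0,-0.197],0],[[0,15.3,0],[-0.07,0,-0.247],0],[[0,15.3,0],[-0.09,0,-0.29],0],[[0,15.3,0],[-0.107,0,-0.312],0],[[0,15.3,0],[-0.107,0,-0.312],0],[[0,15.3,0],[-0.107,0,-0.312],0]]';python3 -c "
from h import *
print(where(.022),rel([.06,0,.34],0,.022),rel(corner(1.1,gap=.02),0,.022))"

```

```text
t: 6.65
eef_pos: [0.468, -0.1083, 0.3723]
tcp_rot: [-0.058, 0.998, -0.0, 0.001]
ft_force: [-0.3, -1.3, 0.0]
grip_width: 0.003
finger_force: 0.0
[-1.475e-01  1.000e-04  3.503e-01] (array([-0.05,  0.07,  0.08]), array([-0.2075, -0.0004,  0.0105]), array([ 0.6741, -0.0845,  0.362 ])) (array([-0.05,  0.07,  0.08]), array([-0.1933, -0.0003,  0.0985]), array([ 0.6602, -0.0861,  0.274 ]))
```

```bash
python3 -m inch '[[[0,0,0],[-0.05,0,0],0],[[0,0,0],[-0.1,0,0],0],[[0,0,0],[-0.15,0,0],0],[[0,0,0],[-0.2,0,0.0],0],[[0,0,0],[-0.21,0,0.03],0],[[0,0,0],[-0.21,0,0.06],0],[[0,0,0],[-0.207,0,0.085],0],[[0,0,0],[-0.202,0,0.098],0],[[0,0,0],[-0.202,0,0.098],0]]';python3 -c "
from h import *
print(where(.022),corner(1.08),rel(corner(1.08),0,.022))
p,d=snapshot('scene');cv2.imwrite('pics/s5.png',cv2.resize(p[100:300,250:470],None,fx=3.6,fy=3,interpolation=3))"

```

```text
t: 7.55
eef_pos: [0.6644, -0.0841, 0.2676]
tcp_rot: [-0.057, 0.998, 0.002, -0.005]
ft_force: [0.2, 0.2, 0.8]
grip_width: 0.001
finger_force: 0.0
[0.0502 0.0017 0.2456] [0.02510858 0.         0.24149688] (array([ 0.26, -0.58, -0.05]), array([ 0.0252, -0.0016,  0.0044]), array([ 0.6394, -0.0885,  0.2635]))
```

View pics/s5.png

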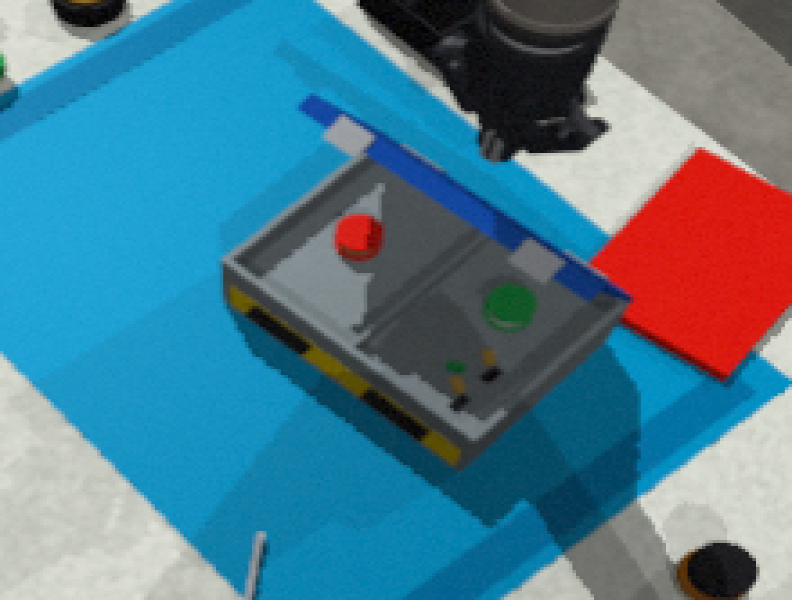

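Both drawers look home from the front, and the fingertips at (490,150) are behind the lid. I'll work out the arc now.

```bash
python3 -c "
from h import *
w=where(.022);tilt=.6
for th in np.arange(1.1,-.01,-.06):
    print(round(th,2),rel(corner(th,gap=-.002),0,.022)[1])"

```

```text
1.1 [ 0.0249 -0.0012  0.0058]
1.04 [ 0.0338 -0.0012  0.0105]
0.98 [ 0.0425 -0.0013  0.0157]
0.92 [ 0.0508 -0.0013  0.0214]
0.86 [ 0.0587 -0.0013  0.0277]
0.8 [ 0.0662 -0.0013  0.0343]
0.74 [ 0.0734 -0.0013  0.0415]
0.68 [ 0.0801 -0.0014  0.049 ]
0.62 [ 0.0863 -0.0014  0.0569]
0.56 [ 0.0921 -0.0014  0.0652]
0.5 [ 0.0973 -0.0015  0.0738]
0.44 [ 0.102  -0.0015  0.0827]
0.38 [ 0.1062 -0.0015  0.0919]
0.32 [ 0.1098 -0.0016  0.1013]
0.26 [ 0.1129 -0.0016  0.1109]
0.2 [ 0.1153 -0.0016  0.1207]
0.14 [ 0.1172 -0.0017  0.1306]
0.08 [ 0.1185 -0.0017  0.1406]
0.02 [ 0.1192 -0.0017  0.1506]
```

```bash
python3 -m inch '[[[0,0,0],[0.015,-0.001,0.004],0],[[0,0,0],[0.025,-0.001,0.006],0],[[0,0,0],[0.034,-0.001,0.0105],0],[[0,0,0],[0.0425,-0.001,0.0155],0],[[0,0,0],[0.051,-0.001,0.0215],0],[[0,0,0],[0.0585,-0.001,0.0275],0],[[0,0,0],[0.066,-0.001,0.0345],0],[[0,0,0],[0.066,-0.001,0.0345],0]]';python3 -c "
from h import *
print(where(.022),corner(.8))
for th in np.arange(.74,-.05,-.06):
    print(round(th,2),rel(corner(th,gap=-.002),0,.022)[1])"

```

```text
t: 8.4
eef_pos: [0.6002, -0.0939, 0.2381]
tcp_rot: [-0.057, 0.998, 0.001, -0.001]
ft_force: [0.0, -0.3, 0.4]
grip_width: 0.002
finger_force: 0.0
[-0.0146 -0.0008  0.2161] [-0.01374259  0.          0.21519606]
0.74 [0.0078 0.0008 0.0094]
0.68 [0.0146 0.0008 0.0169]
0.62 [0.0208 0.0007 0.0248]
0.56 [0.0266 0.0007 0.0331]
0.5 [0.0319 0.0007 0.0417]
0.44 [0.0367 0.0007 0.0506]
0.38 [0.0409 0.0007 0.0597]
0.32 [0.0445 0.0006 0.0691]
0.26 [0.0476 0.0006 0.0787]
0.2 [0.0501 0.0006 0.0885]
0.14 [0.052  0.0006 0.0984]
0.08 [0.0533 0.0005 0.1084]
0.02 [0.0541 0.0005 0.1184]
-0.04 [0.0542 0.0005 0.1285]
```

```bash
cat >>h.py <<'E'
def lid():
  for n in("top","scene"):
    p,d=snapshot(n);P=cloud(n,d);h=cv2.cvtColor(p,cv2.COLOR_BGR2HSV).astype(int)
    Q=W.inv().apply(P.reshape(-1,3)-C).reshape(P.shape)
    m=(h[...,0]>108)&(h[...,0]<125)&(h[...,1]>120)&(Q[...,2]>.07)&(Q[...,0]>-.12)&(Q[...,0]<.15)&(abs(Q[...,1])<.13)
    q=Q[m];a=np.arctan2(q[:,2]-.0905,.088-q[:,0]);r=np.hypot(q[:,2]-.0905,.088-q[:,0])
    print(n,m.sum(),np.percentile(a[r>.1],[2,25,50,75,98]).round(3),q[:,2].max(),q[:,0].min())
E
python3 -c "
from h import *
lid()"
```

```text
top 996 [0.778 0.841 0.854 0.863 1.081] 0.3558404831095852 -0.04854911100299851
scene 1558 [0.765 0.839 0.849 0.857 0.929] 0.3668923783659019 -0.04995177990972602
```

The lid has followed, to about 0.81 rad. I'll continue along the arc.

```bash
python3 -m inch '[[[0,0,0],[0.008,0,0.0095],0],[[0,0,0],[0.0145,0,0.017],0],[[0,0,0],[0.021,0,0.025],0],[[0,0,0],[0.0265,0,0.033],0],[[0,0,0],[0.032,0,0.0415],0],[[0,0,0],[0.0365,0,0.0505],0],[[0,0,0],[0.041,0,0.0595],0],[[0,0,0],[0.0445,0,0.069],0],[[0,0,0],[0.0475,0,0.0785],0],[[0,0,0],[0.0475,0,0.0785],0]]';python3 -c "
from h import *
lid();print(where(.022),corner(.26,gap=-.002))
for th in np.arange(.2,-.05,-.04):
    print(round(th,2),rel(corner(th,gap=-.002),0,.022)[1])"

```

```text
t: 9.5
eef_pos: [0.5512, -0.0983, 0.1572]
tcp_rot: [-0.057, 0.998, 0.002, -0.004]
ft_force: [0.2, 0.3, -0.5]
grip_width: -0.002
finger_force: 0.0
top 1627 [0.193 0.269 0.281 0.293 1.134] 0.5203870059922175 -0.11004339281145654
scene 2900 [0.184 0.263 0.272 0.283 0.784] 0.3439547013481162 -0.09763352683690227
[-0.0626  0.0002  0.1365] [-0.06232519  0.          0.13755509]
0.2 [ 0.0024 -0.0002  0.0088]
0.16 [ 0.0037 -0.0002  0.0153]
0.12 [ 0.0048 -0.0002  0.022 ]
0.08 [ 0.0056 -0.0003  0.0287]
0.04 [ 0.0061 -0.0003  0.0354]
-0.0 [ 0.0063 -0.0003  0.0421]
-0.04 [ 0.0063 -0.0003  0.0488]
```

```bash
python3 -m inch '[[[0,0,0],[0.0025,0,0.008],0],[[0,0,0],[0.0035,0,0.014],0],[[0,0,0],[0.0045,0,0.02],0],[[0,0,0],[0.0055,0,0.026],0],[[0,0,0],[0.006,0,0.031],0],[[0,0,0],[0.006,0,0.035],0],[[0,0,0],[0.006,0,0.037],0],[[0,0,0],[0.006,0,0.037],0]]';python3 -m inch '[[[0,0,0],[0,0,0.001],0],[[0,0,0],[0,0,0.002],0],[[0,0,0],[0,0,0.002],0]]';python3 -m inch '[[[0,0,0],[0,0,0.001],0],[[0,0,0],[0,0,0.001],0]]';python3 -c "
from h import *
print(where(.022),corner(0))"

```

```text
t: 10.4
eef_pos: [0.5461, -0.0995, 0.1216]
tcp_rot: [-0.058, 0.998, 0.001, -0.003]
ft_force: [-0.1, -0.1, -0.6]
grip_width: 0.002
finger_force: 0.0
t: 10.7
eef_pos: [0.5466, -0.0996, 0.1201]
tcp_rot: [-0.058, 0.998, 0.001, -0.002]
ft_force: [-0.1, -1.0, -0.4]
grip_width: -0.002
finger_force: 0.0
t: 10.9
eef_pos: [0.5467, -0.0996, 0.1191]
tcp_rot: [-0.058, 0.998, 0.001, -0.002]
ft_force: [0.2, 0.1, 0.2]
grip_width: 0.0
finger_force: 0.0
[-0.0684 -0.0003  0.0971] [-0.069   0.      0.0965]
```

```bash
for i in 1 2 3; do python3 -m inch '[[[0,0,0],[0,0,0.001],0],[[0,0,0],[0,0,0.001],0]]'|egrep 'eef|ft';done
```

```text
eef_pos: [0.5467, -0.0996, 0.1187]
ft_force: [-1.5, 1.3, 4.0]
eef_pos: [0.5467, -0.0997, 0.1186]
ft_force: [-3.1, 2.6, 10.1]
eef_pos: [0.5467, -0.0997, 0.1185]
ft_force: [-4.1, 2.8, 14.9]
```

The lid is hard against its stop: the force is rising with no further travel. I'll retreat upward and check.

```bash
python3 -m inch '[[[0,0,0],[0,0,-0.01],0],[[0,0,0],[0,0,-0.05],0],[[0,0,0],[0.04,0,-0.09],0],[[0,0,0],[0.09,0,-0.12],0],[[0,0,0],[0.14,0,-0.15],0],[[0,0,0],[0.14,0,-0.15],0],[[0,0,0],[0.14,0,-0.15],0]]'|egrep '^t|ft';python3 -c "
from h import *
lid()
p,d=snapshot('top');P=cloud('top',d);Q=W.inv().apply(P.reshape(-1,3)-C)
q=Q[(abs(Q[:,1])<.11)&(Q[:,0]>-.02)&(Q[:,0]<.08)&(Q[:,2]<.13)];A=np.c_[q[:,:2],np.ones(len(q))];print('slope',np.linalg.lstsq(A,q[:,2],rcond=None)[0],len(q))
cv2.imwrite('pics/t6.png',p)
p,d=snapshot('scene');cv2.imwrite('pics/s6.png',cv2.resize(p[70:370,220:500],None,fx=2.8,fy=2,interpolation=3))"
```

```text
t: 12.2
tcp_rot: [-0.057, 0.998, 0.004, 0.0]
ft_force: [0.7, -0.2, 0.1]
top 4952 [0.01  0.037 0.05  0.063 0.098] 0.10512159487804534 -0.09733470635360343
scene 4549 [-0.013  0.032  0.042  0.054  0.082] 0.10421449851762288 -0.09970578145368478
slope [-0.00089908  0.00136966  0.09734689] 2821
```

View pics/s6.png

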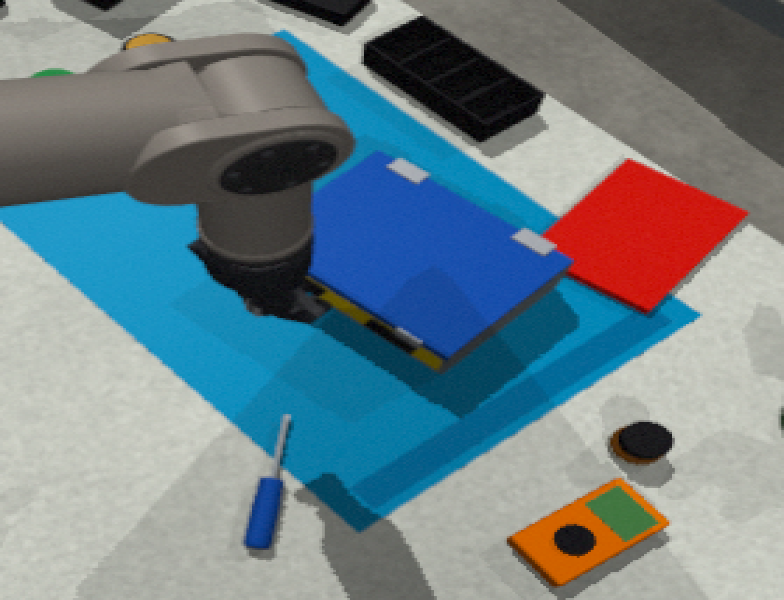

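The lid lies flat (slope 0.001, face at 97 mm), with the catch at (405,335) down and the drawer fronts flush at (440,360). The bystanders haven't moved and the arm is clear, so I'm handing in.

```bash
python3 -c "
from plant import *
print(hand_in())"
```

```text
the job is handed in; nothing more can be done
None
```

Both drawers are fully home and the lid is shut; I checked both in the camera images, then handed the job in at about 12 s on the robot's clock, but the hand-in returned no verdict.

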